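Fit a fresh filter cartridge to the jeweller's dust extractor

TASK

Fit the fresh filter cartridge (blue cap, white pleats) into the bayonet collar on top of the dust extractor: let its lugs find the slots, push it down against the spring, give it a quarter turn clockwise and let go, so that it springs up into its lock. Feel your way and never force it (the plastic lugs crack), and leave the clogged grey cartridge and the other things on the bench where they are.

Things in the scene. Friction and masses are not known exactly. Their poses are not given: they have to be found in the camera images.
- fresh_mid (a point): Fresh filter cartridge: blue, white pleats, 0.25 to 0.4 kg, 92.5 mm tall, standing. Point on its axis 46 mm above its foot; z up, x along the grip bar. Round body of diameter 68 mm (foot bevelled to 62 mm); two lugs, at +x and -x, reach 44 mm from the axis, 14 mm wide, 34 to 41 mm above the foot; cap of diameter 96 mm, 50.5 to 60.5 mm above the foot, white ticks over the lugs. Its two ends are alike.
- fresh_bar (a point): Centre of the fresh cartridge's grip bar, 76.5 mm above its foot: 62 mm long (x), 16 mm thick (y), 32 mm high, upright on the cap (so 16 mm up from the cap to this point). Same axes as the cartridge.
- extractor: Fixed dust extractor, origin under its box of 240 (x) by 220 (y) by 105 mm high. Black bayonet collar on its lid: 24 mm high, 120 mm wide, bore of 74 mm, clamped as the fitter left it: seen from above, the line through its two slots is turned 0.1 to 1.25 rad anticlockwise from this x axis. Find it by sliding the lugs lightly round on the rim, or look: red bars on the collar mark the slots, green bars the locks.
- socket (a point): Middle of the collar's mouth, level with its top face, 129 mm above the bench; axes of the extractor. Two opposite slots, 18.5 mm wide at the bore, 46 mm out from the axis, pass the lugs with 3.5 degrees of play each way. Height of the cartridge's middle over this point: +12 mm with the lugs on the rim, +8 mm in the slots resting on the spring seat, -4.5 mm with the cap hard on the collar, 0 when locked.
- seat_top (a point): Middle of the brown spring seat down in the bore, which the cartridge's foot meets 38 mm below the collar's top. It pushes up with 5 N there and 0.6 N more per mm. With the cartridge's middle 3 mm or more below the mouth the lugs clear the ledge and turn 90 degrees clockwise (from above; not the other way) to the lock, a hard stop 5 degrees on; let go there, they spring up 3 mm into it.
- spent_mid (a point): The clogged cartridge: same shape and frame, grey cap and brown pleats, 380 g. To be left standing where it is.
- pliers_mid (a point): Red-handled pliers lying on the bench, 150 mm long, 14 mm high; to be left alone.
- brush_mid (a point): Thin red brush lying on the bench, 230 mm long; to be left alone.
- file_mid (a point): Flat file with a wooden handle lying on the bench, 250 mm long; to be left alone.
- marker_mid (a point): White marker pen with a black cap lying on the bench, 120 mm long; to be left alone.
- dish: Low open glass dish, 80 mm wide, 45 mm high, origin under its centre; to be left alone.
- pot: Open glass pot, 60 mm wide, 70 mm high, origin under its centre; to be left alone.
There are look-alikes about, which are no part of the job. Several things look just like the part that bears fresh_mid: the one meant starts farthest to the robot's left.

How it is judged:
By the outcome, as a careful person would: the job done as asked, in the order asked, and still so for the second after the job is handed in, with the robot touching nothing.
It also fails if it takes over 72 s, if anything falls off the work surface, if the arm or the gripper's body presses on something with over 40 N, if the wrist force passes 120 N, or if a joint passes its speed limit or range.

ROBOT

A 7-joint arm with a two-finger parallel gripper is mounted at the origin on the work surface. World frame = base frame: x ahead of the robot, y to its left, z up, the work surface at z = 0. Lengths are in m, angles in rad, forces in N, time in s.
With the tool pointing down it reaches from about 0.425 to 0.925 m from the base axis. Payload 6.8 kg.
Tool frame: the origin (TCP) lies on the front face of the gripper's body, between the roots of the fingers; the fingertips stand 73 mm ahead of it and the grasp point (between the pads) lies r.pinch_z ahead of it (r.pinch_z is the distance from the TCP to the grasp point, in m); z points along the fingers, y is the direction in which the jaws open and shut (so a half turn about z gives the same grasp; the last joint's range is limited). The gripper opens to 85 mm and grips with 20 to 120 N. Pads are 22 mm wide; open, the fingers measure 114 mm over their backs; the gripper's body (76 mm by 85 mm) begins 54 mm behind the grasp point. The pads swing forward as they close: fully open they stand 13 mm farther back than shut.
Start: joints at [-0.108, 0.477, 0.022, 1.555, -0.011, 1.109, -0.083], TCP at [0.675, 0, 0.304] pointing down, gripper open.
Joint ranges: [-2.96, 2.96], [-0.34, 2.1], [-1.41, 1.46], [0.24, 2.44], [-1.37, 4.51], [0.17, 1.92], [-2.96, 2.96]. Speed limits (rad/s): [2.39, 2.39, 3.14, 3.14, 3.14, 3.14, 3.14].

INTERFACE

Orientations are given as a rotation vector (axis times angle).
In Python, from bench import readout, grab_frame, r, search_frame, masks_of, tip_of gives the robot as it stands.
- The arm moves only by the tool step_arm, never from a script. Its argument "commands" is a list of rows, each a list of 7 numbers: the shift along the tool's x, y, z as a fraction of full scale, then the turn, a rotation vector about the tool's x, y, z as a fraction of full scale, then the gripper's target within -1 to 1 (shut at 1, half-way at 0, fully open at -1). In form: [[tx, ty, tz, ax, ay, az, hand], ...]. A call has exactly 10 rows; each row is the pose to reach, as a shift and turn from the pose measured when the call began, along the tool's axes at that moment, turning the shorter way round; what a row does not reach only later rows make up. Full scale, the value 1, is 500 mm for a shift and 360 degrees for a turn. A row lasts 1/8 s, in which the tool goes at most 62.5 mm and 10.7 degrees, less where a joint would pass 70% of its speed; a pose out of reach is approached as far as the arm can. A call with a number of a shift or a turn outside -1 to 1 is refused whole. A call with a gripper value outside its range is refused whole. The fingers move at their own pace and stop on an object; "newtons" is the grip in N (left out, the last holds). Time passes only in rows, so rows that repeat a pose let the fingers close, or fill a call up. It gives the time, the measured TCP pose, the force and the opening at its end, in the units of the state.
- readout.get_obs(): the state, without advancing time (a new reading comes with each control period).
- grab_frame(name): name is "scene" or "side" or "wrist"; returns a dict with "img" (420x560x3 uint8, red, green, blue), "K" (3x3 intrinsics, pixels), "world_to_cam" (4x4, takes a point from world to camera coordinates). Camera axes: x right, y down, z forward; pixel columns grow to the right and rows downward; lengths in m; the calibration is good to about 2 mm. The wrist camera is an equidistant fisheye: a pixel r from the principal point sees the ray r / f radians off the axis. A picture is of the moment at which its call begins. There is no depth.
- r.hand_in(): hands the job in, once; it reports no verdict.
Trained networks look in a picture, given as the dict that the camera call returned (one of the last four; its "shot" number tells which), for a name from the list of things; names that differ only in an ending like _2 or _b are one class to them, and where a whole thing is asked for, a point or a joint stands for the part that bears it (a point fixed in the world has none). Each returns a list of dicts, best first, with "p" (0 to 1); they miss things now and then, are a little off and sometimes report something else, mostly with a low value. They report only what shows in the picture. A call takes as long as a camera call. They do not tell look-alikes from the thing itself.
- search_frame(thing, picture): "extent" ([centre column, centre row, width, height] in pixels, round what is visible of it).
- masks_of(thing, picture): "pixels" (420x560 bool, what is visible of it) and "extent" ([centre column, centre row, width, height] in pixels, round what is visible of it).
- tip_of(thing, picture): "point" ([column, row] in pixels: a listed point, or the origin of a listed thing).
The state is a dict: "clock": time; "joints": joint angles; "qvel": joint speeds; "tau": joint torques, N m; "tcp_pos": TCP position; "orientation": TCP orientation; "contact_force": force on the tool from outside, world axes, zero at the start; "moment": the same for the moment, N m; "grip_width": finger opening in m.
Only numpy, scipy, OpenCV 4.12 (cv2) and the standard library are available. Lean on these libraries where they do the work, as an engineer would, in place of code of your own. Each camera call takes 0.05 s, during which the arm holds its last target. There are 200 camera calls.

## Working session

There is one attempt and no reset: what is moved stays moved. The work goes in short steps, Python scripts to look and compute and a tool call to move; the robot and the scene stay as the last step left them, time stands still between calls to the robot, and variables do not carry over. Pictures are saved under pics/ and viewed, about 8 in all and at most 12, crops included, and the job is handed in when it is done.

Besides the shell and the picture viewer there is one more tool, called after ">>>" by a JSON object that holds its "api" and its "payload". step_arm: Moves the arm, as the interface text tells. Its arguments: {"type":"object","properties":{"commands":{"type":"array"},"newtons":{"type":"number"}},"required":["commands"]}

```bash
ls; mkdir -p pics; cat > h.py <<'E'
import numpy as np, cv2
from scipy.spatial.transform import Rotation as R
from bench import readout, grab_frame, r, search_frame, masks_of, tip_of
def proj(f,P,fish=False):
    c=f["world_to_cam"]@np.append(P,1); c=c[:3]; K=f["K"]
    if fish:
        th=np.arctan2(np.hypot(c[0],c[1]),c[2]); d=c[:2]/max(np.hypot(c[0],c[1]),1e-9)*th
        return K[0,0]*d[0]+K[0,2],K[1,1]*d[1]+K[1,2]
    return K[0,0]*c[0]/c[2]+K[0,2],K[1,1]*c[1]/c[2]+K[1,2]
def ray(f,p,fish=False):
    K=f["K"]; x=(p[0]-K[0,2])/K[0,0]; y=(p[1]-K[1,2])/K[1,1]
    if fish:
        t=np.hypot(x,y); s=np.sin(t)/t if t>1e-9 else 1; d=np.array([x*s,y*s,np.cos(t)])
    else: d=np.array([x,y,1.])
    T=np.linalg.inv(f["world_to_cam"]); d=T[:3,:3]@d
    return T[:3,3], d/np.linalg.norm(d)
def tri(rays):
    A=np.zeros((3,3));b=np.zeros(3)
    for o,d in rays:
        M=np.eye(3)-np.outer(d,d);A+=M;b+=M@o
    X=np.linalg.solve(A,b)
    return X,[np.linalg.norm((np.eye(3)-np.outer(d,d))@(X-o)) for o,d in rays]
def atz(f,p,z,fish=False):
    o,d=ray(f,p,fish); return o+d*(z-o[2])/d[2]
def save(n,im,s=1): cv2.imwrite(f"pics/{n}.png",cv2.cvtColor(cv2.resize(im,None,fx=s,fy=s),cv2.COLOR_RGB2BGR))
E
python3 - <<'E'
from h import *
print(readout.get_obs())
F={}
for n in ["scene","side","wrist"]:
    f=grab_frame(n);F[n]=f
    for t in ["fresh_mid","fresh_bar","socket","seat_top","spent_mid"]:
        print(n,t,[(np.round(d["point"],1).tolist(),round(d["p"],2)) for d in tip_of(t,f)][:5])
    print(n,f["K"][0,0],np.linalg.inv(f["world_to_cam"])[:3,3].round(3))
save("a",np.hstack([F["scene"]["img"],F["side"]["img"]]),0.714)
save("w",F["wrist"]["img"])
import pickle;pickle.dump(F,open("F.pkl","wb"))
E
```

```text
pics
{'clock': 0.0, 'joints': array([-0.10807941,  0.47775585,  0.0223328 ,  1.55645698, -0.01152337,
        1.10930281, -0.08309893]), 'qvel': array([-5.20238880e-05, -4.65434752e-04, -6.44298183e-04, -2.70953873e-04,
       -6.12288085e-04,  2.11524691e-04,  2.03617848e-03]), 'tau': array([-5.45967814e-04, -5.96443820e+01,  1.60769675e+00, -2.81194621e+01,
        1.24063640e-02,  9.39900521e-03,  2.20753498e-05]), 'tcp_pos': array([ 6.74535000e-01, -1.00135817e-05,  3.02952797e-01]), 'orientation': array([-2.22060152e+00, -2.22059655e+00,  2.10978616e-03]), 'contact_force': array([0.62757684, 0.81909779, 0.86994709]), 'moment': array([ 0.0483438 , -0.03042534, -0.02284017]), 'grip_width': 0.08570779948896746}
scene fresh_mid [([221.6, 294.8], 0.74), ([97.7, 242.4], 0.6)]
scene fresh_bar [([218.5, 288.6], 0.89), ([93.9, 235.7], 0.76), ([86.4, 286.6], 0.6)]
scene socket [([360.2, 196.7], 0.98), ([424.2, 185.0], 0.58)]
scene seat_top [([358.2, 203.9], 0.5)]
scene spent_mid [([225.2, 218.1], 0.74)]
scene 421.5229124479403 [ 1.079 -0.332  1.105]
side fresh_mid [([364.6, 177.0], 0.85), ([272.9, 187.8], 0.78), ([336.0, 165.7], 0.53)]
side fresh_bar [([270.2, 182.6], 0.91), ([367.9, 166.1], 0.61), ([335.1, 160.4], 0.54)]
side socket []
side seat_top [([271.2, 183.7], 0.62), ([218.9, 244.3], 0.55)]
side spent_mid [([309.9, 213.7], 0.89)]
side 385.34043548482526 [0.073 0.953 0.714]
wrist fresh_mid []
wrist fresh_bar []
wrist socket []
wrist seat_top [([188.3, 2.3], 0.61)]
wrist spent_mid [([103.3, 317.0], 0.73)]
wrist 325.19226210127806 [0.674 0.068 0.375]
```

View pics/a.png

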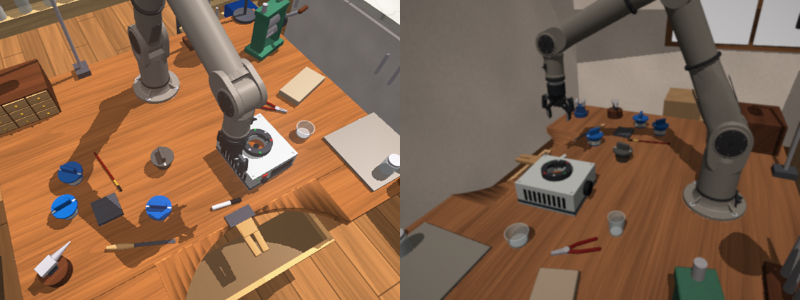

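View pics/w.png

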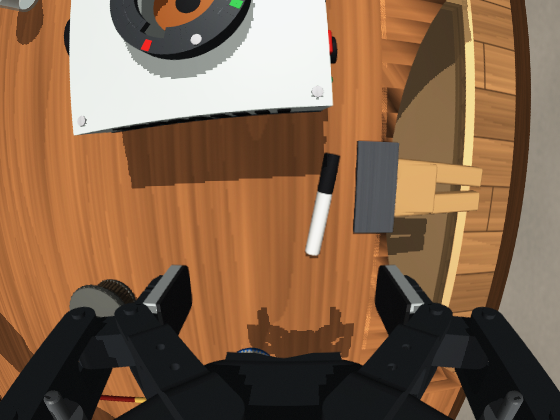

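```bash
python3 - <<'E'
from h import *
import pickle;F=pickle.load(open("F.pkl","rb"))
s,d=F["scene"],F["side"]
print("bars at z=.0765 scene");
for p in [(218.5,288.6),(93.9,235.7),(86.4,286.6)]: print(atz(s,p,.0765).round(3))
for p in [(270.2,182.6),(367.9,166.1),(335.1,160.4),(252,152)]: print("side",atz(d,p,.0765).round(3))
print("bar tri",tri([ray(s,(218.5,288.6)),ray(d,(270.2,182.6))]))
print("mid tri",tri([ray(s,(221.6,294.8)),ray(d,(272.9,187.8))]))
print("sock",atz(s,(360.2,196.7),.129).round(3))
print("spent",tri([ray(s,(225.2,218.1)),ray(d,(309.9,213.7))]))
c1=cv2.resize(s["img"][255:335,170:280],None,fx=3.6,fy=3.6,interpolation=2)
c2=cv2.resize(d["img"][150:230,225:335],None,fx=3.6,fy=3.6,interpolation=2)
c3=cv2.resize(s["img"][150:250,290:427],None,fx=5.77,fy=2.9*2,interpolation=2)[:,:792]
top=np.hstack([c1,c2]);save("crop",np.vstack([top,cv2.resize(c3,(top.shape[1],310))]) if 0 else top)
for n in ["scene","wrist"]:
  for m in masks_of("socket",F[n])[:0]: pass
E
```

```text
bars at z=.0765 scene
[ 0.631 -0.272  0.077]
[ 0.319 -0.517  0.077]
[ 0.462 -0.576  0.077]
side [ 0.638 -0.26   0.077]
side [ 0.323 -0.551  0.077]
side [ 0.467 -0.563  0.077]
side [ 0.849 -0.527  0.077]
bar tri (array([ 0.63610073, -0.2687738 ,  0.07542716]), [np.float64(0.005856195698622344), np.float64(0.005856195698622296)])
mid tri (array([ 0.63591057, -0.27165948,  0.04810302]), [np.float64(0.003132920072803855), np.float64(0.003132920072803903)])
sock [0.59  0.188 0.129]
spent (array([ 0.43147222, -0.15685029,  0.04301932]), [np.float64(0.01012441861881286), np.float64(0.010124418618813037)])
```

View pics/crop.png

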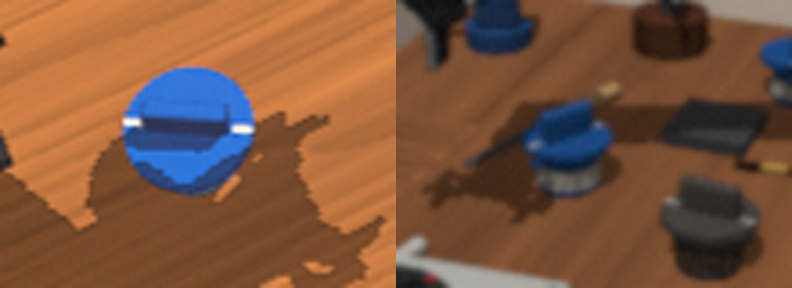

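Candidates for the fresh cartridge in the scene picture are (218,289), at y≈-0.27, (94,236), at y≈-0.53, and (86,287), at y≈-0.57. The robot's left is +y, so I choose (218,289). The crop confirms a blue cap, white pleats and ticks at the ends of the bar. First I'll look straight down at the collar.

>>> {"api": "step_arm", "payload": {"commands": [[0.12,-0.085,0,0,0,0,-1],[0.24,-0.17,0,0,0,0,-1],[0.24,-0.17,0,0,0,0,-1],[0.24,-0.17,0,0,0,0,-1],[0.24,-0.17,0,0,0,0,-1],[0.24,-0.17,0,0,0,0,-1],[0.24,-0.17,0,0,0,0,-1],[0.24,-0.17,0,0,0,0,-1],[0.24,-0.17,0,0,0,0,-1],[0.24,-0.17,0,0,0,0,-1]]}}

```text
clock: 2.25
tcp_pos: [0.59, 0.12, 0.3039]
orientation: [-2.221, -2.221, -0.0]
contact_force: [0.5, 1.3, 0.8]
grip_width: 0.0854
```

```bash
python3 - <<'E'
from h import *
import pickle;F=pickle.load(open("F.pkl","rb"))
s=F["scene"]
a,b=atz(s,(206.4,288.9),.0605),atz(s,(237.2,290.6),.0605);print(a,b,np.arctan2(*(b-a)[[1,0]]))
f=grab_frame("wrist");sc=grab_frame("scene")
for t in ["socket","seat_top"]:
  print([(np.round(d["point"],1).tolist(),round(d["p"],2),atz(f,d["point"],.129 if t=="socket" else .091,True).round(4)) for d in tip_of(t,f)][:3])
  print([(np.round(d["point"],1).tolist(),round(d["p"],2),atz(sc,d["point"],.129 if t=="socket" else .091).round(4)) for d in tip_of(t,sc)][:3])
h=cv2.cvtColor(f["img"],cv2.COLOR_RGB2HSV)
for n,m in [("red",((h[...,0]<6)|(h[...,0]>174))&(h[...,1]>200)&(h[...,2]>120)),("green",(abs(h[...,0].astype(int)-60)<15)&(h[...,1]>150)&(h[...,2]>80))]:
  k,l,st,c=cv2.connectedComponentsWithStats(m.astype(np.uint8))
  for i in range(1,k):
    if st[i,4]>15: print(n,st[i,4],c[i].round(1),atz(f,c[i],.129,True).round(4))
save("w2",f["img"]);pickle.dump({"w2":f,"sc2":sc,**F},open("F.pkl","wb"))
E
```

```text
[ 0.60978677 -0.29955422  0.0605    ] [ 0.65272667 -0.22960407  0.0605    ] 1.020244824030701
[([282.3, 128.7], 0.67, array([0.5886, 0.187 , 0.129 ]))]
[([360.3, 194.4], 0.71, array([0.5839, 0.1929, 0.129 ])), ([227.6, 218.0], 0.38, array([ 0.4773, -0.1691,  0.129 ]))]
[([282.4, 124.9], 0.87, array([0.5885, 0.1902, 0.091 ])), ([382.4, 290.7], 0.23, array([0.6906, 0.0296, 0.091 ]))]
[([359.5, 203.0], 0.44, array([0.5887, 0.1943, 0.091 ]))]
red 33 [96.2  4.8] [0.429  0.3071 0.129 ]
red 87 [311.2  60.1] [0.6101 0.2399 0.129 ]
red 90 [253.2 190.7] [0.5661 0.1396 0.129 ]
green 104 [215.1  97.8] [0.5379 0.2117 0.129 ]
green 102 [347.4 155. ] [0.6383 0.1677 0.129 ]
```

View pics/w2.png

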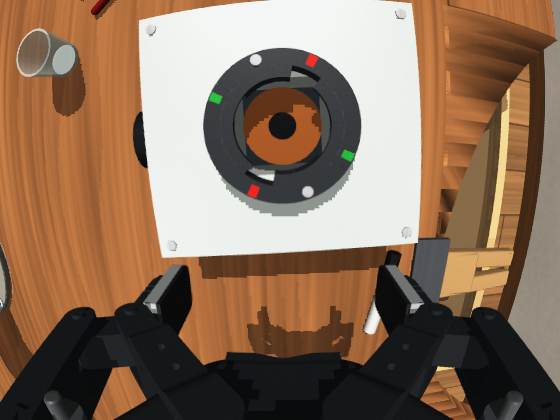

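The collar centre is at about (0.588, 0.190). The red marks at (311,60) and (253,191) give a slot line at 1.157 rad, and the green marks agree at 90° to it. Next I look at the cartridge from two places.

>>> {"api": "step_arm", "payload": {"commands": [[-0.1,0.02,0,0,0,0.02,-1],[-0.2,0.02,0,0,0,0.04,-1],[-0.32,0.02,0,0,0,0.06,-1],[-0.44,0.02,0,0,0,0.08,-1],[-0.56,0.02,0,0,0,0.0877,-1],[-0.68,0.02,0,0,0,0.0877,-1],[-0.74,0.02,0,0,0,0.0877,-1],[-0.74,0.02,0,0,0,0.0877,-1],[-0.74,0.02,0,0,0,0.0877,-1],[-0.74,0.02,0,0,0,0.0877,-1]]}}

```text
clock: 3.8
tcp_pos: [0.6005, -0.248, 0.3039]
orientation: [-2.739, -1.537, -0.001]
contact_force: [0.3, -0.4, 0.8]
grip_width: 0.0854
```

```bash
cat > m.py <<'E'
from h import *
import sys,pickle
f=grab_frame("wrist")
for t in ["fresh_bar","fresh_mid"]:
  print(t,[(np.round(d["point"],1).tolist(),round(d["p"],2),atz(f,d["point"],.0765 if t=="fresh_bar" else .046,True).round(4)) for d in tip_of(t,f)][:3])
h=cv2.cvtColor(f["img"],cv2.COLOR_RGB2HSV)
m=(abs(h[...,0].astype(int)-109)<10)&(h[...,1]>130)&(h[...,2]>50)
k,l,st,c=cv2.connectedComponentsWithStats(m.astype(np.uint8))
i=1+np.argmax(st[1:,4]);print("blue",st[i],c[i].round(1),atz(f,c[i],.0605,True).round(4))
save(sys.argv[1],f["img"]);pickle.dump(f,open(sys.argv[1]+".pkl","wb"))
o=readout.get_obs();print(r.pinch_z,o["joints"].round(2))
E
python3 m.py w3
```

```text
fresh_bar [([318.5, 201.3], 0.6, array([ 0.6278, -0.266 ,  0.0765]))]
fresh_mid [([317.7, 195.5], 0.82, array([ 0.6294, -0.2679,  0.046 ]))]
blue [ 268  147   96   94 6848] [315.3 193.9] [ 0.6284 -0.2619  0.0605]
0.0539 [ 0.15  0.44  0.21  1.63 -0.1   1.08 -0.17]
```

>>> {"api": "step_arm", "payload": {"commands": [[-0.09,0,0,0,0,0,-1],[-0.18,0,0,0,0,0,-1],[-0.18,0,0,0,0,0,-1],[-0.18,0,0,0,0,0,-1],[-0.18,0,0,0,0,0,-1],[-0.18,0,0,0,0,0,-1],[-0.18,0,0,0,0,0,-1],[-0.18,0,0,0,0,0,-1],[-0.18,0,0,0,0,0,-1],[-0.18,0,0,0,0,0,-1]]}}

```text
clock: 5.2
tcp_pos: [0.5534, -0.3255, 0.3039]
orientation: [-2.74, -1.536, -0.001]
contact_force: [-0.1, 0.6, 0.6]
grip_width: 0.0854
```

```bash
python3 m.py w4
```

```text
fresh_bar [([318.4, 100.5], 0.61, array([ 0.6284, -0.2627,  0.0765]))]
fresh_mid [([317.5, 104.9], 0.96, array([ 0.6294, -0.2656,  0.046 ]))]
blue [ 267   55   99   97 7322] [316.  103.1] [ 0.6273 -0.2635  0.0605]
0.0539 [ 0.27  0.43  0.23  1.65 -0.11  1.08 -0.02]
```

View pics/w4.png

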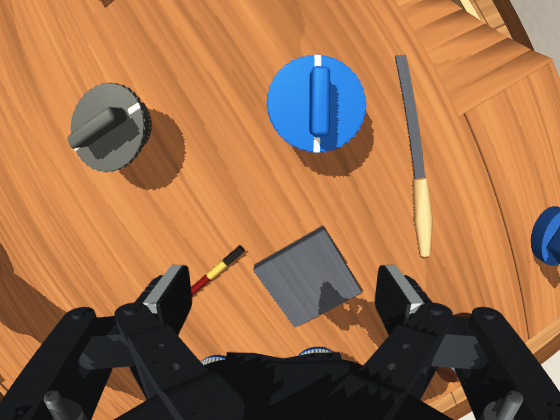

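```bash
python3 - <<'E'
from h import *
import pickle
a,b=[pickle.load(open(n+".pkl","rb")) for n in("w3","w4")]
print("4th blue",atz(b,(550,235),.06,True))
print(tri([ray(a,(318.5,201.3),1),ray(b,(318.4,100.5),1)]),tri([ray(a,(315.3,193.9),1),ray(b,(316,103.1),1)]))
for f in(a,b):
  im=f["img"].astype(int); y0=140 if f is a else 48
  m=(im.min(2)>190); m[:y0]=0;m[y0+110:]=0;m[:,:290]=0;m[:,345:]=0
  k,l,st,c=cv2.connectedComponentsWithStats(m.astype(np.uint8))
  P=[atz(f,c[i],.0605,True) for i in range(1,k) if st[i,4]>10];print([st[i,4] for i in range(1,k)],np.round(P,4))
  d=P[-1]-P[0];print("ang",np.arctan2(d[1],d[0])%np.pi,(P[0]+P[-1])/2,np.linalg.norm(d))
o=readout.get_obs();M=R.from_rotvec(o["orientation"]).as_matrix();print(np.arctan2(M[1,0],M[0,0]))
E
```

```text
4th blue [ 0.83418856 -0.55217688  0.06      ]
(array([ 0.62756748, -0.26318919,  0.08635966]), [np.float64(0.0005576581253698965), np.float64(0.0005576581253700362)]) (array([ 0.62818926, -0.26341847,  0.05353212]), [np.float64(8.263836326093929e-05), np.float64(8.26383632611144e-05)])
[np.int32(91), np.int32(41)] [[ 0.6496 -0.2294  0.0605]
 [ 0.6048 -0.3012  0.0605]]
ang 1.0130480721960087 [ 0.62722011 -0.26529718  0.0605    ] 0.08468454174937341
[np.int32(67), np.int32(64)] [[ 0.6508 -0.2277  0.0605]
 [ 0.606  -0.2993  0.0605]]
ang 1.0114216020351803 [ 0.62840393 -0.26346865  0.0605    ] 0.08449384100387351
1.0214730208724083
```

>>> {"api": "step_arm", "payload": {"commands": [[0.09,0.03,0,0,0,0.0015,-1],[0.1836,0.0624,0,0,0,0.0015,-1],[0.1836,0.0624,0.05,0,0,0.0015,-1],[0.1836,0.0624,0.12,0,0,0.0015,-1],[0.1836,0.0624,0.2,0,0,0.0015,-1],[0.1836,0.0624,0.28,0,0,0.0015,-1],[0.1836,0.0624,0.328,0,0,0.0015,-1],[0.1836,0.0624,0.328,0,0,0.0015,-1],[0.1836,0.0624,0.328,0,0,0.0015,-1],[0.1836,0.0624,0.328,0,0,0.0015,-1]]}}

```text
clock: 6.6
tcp_pos: [0.6288, -0.2639, 0.1417]
orientation: [2.746, 1.522, 0.003]
contact_force: [-0.6, -0.4, -0.6]
grip_width: 0.0854
```

>>> {"api": "step_arm", "payload": {"commands": [[0,0,0,0,0,0,0.3],[0,0,0,0,0,0,0.6],[0,0,0,0,0,0,1],[0,0,0,0,0,0,1],[0,0,0,0,0,0,1],[0,0,0,0,0,0,1],[0,0,0,0,0,0,1],[0,0,0,0,0,0,1],[0,0,0,0,0,0,1],[0,0,0,0,0,0,1]], "newtons": 70}}

```text
clock: 7.85
tcp_pos: [0.629, -0.264, 0.1419]
orientation: [2.746, 1.522, 0.004]
contact_force: [1.6, -1.1, 2.0]
grip_width: 0.0148
```

>>> {"api": "step_arm", "payload": {"commands": [[0,0,-0.02,0,0,0,1],[0,0,-0.06,0,0,0,1],[0,0,-0.13,0,0,0,1],[0,0,-0.2,0,0,0,1],[0,0,-0.27,0,0,0,1],[0,0,-0.34,0,0,0,1],[0,0,-0.36,0,0,0,1],[0,0,-0.36,0,0,0,1],[0,0,-0.36,0,0,0,1],[0,0,-0.36,0,0,0,1]]}}

```text
clock: 9.1
tcp_pos: [0.6279, -0.2636, 0.3202]
orientation: [2.748, 1.523, 0.001]
contact_force: [0.4, -0.3, -3.7]
grip_width: 0.0148
```

```bash
python3 m.py w5; python3 - <<'E'
from h import *
o=readout.get_obs();print(o["contact_force"].round(1),o["tcp_pos"].round(4))
M=R.from_rotvec(o["orientation"]).as_matrix();yaw=np.arctan2(M[1,0],M[0,0]);print(yaw,M[:,2])
E
```

```text
fresh_bar [([282.0, 279.6], 0.6, array([ 0.5779, -0.3402,  0.0765]))]
fresh_mid [([104.0, 207.6], 0.72, array([ 0.4325, -0.1629,  0.046 ]))]
blue [  191   167   185   181 19007] [282.9 243.1] [ 0.5979 -0.31    0.0605]
0.0539 [ 0.16  0.48  0.22  1.53 -0.11  1.14 -0.16]
[ 1.  -0.9 -2.7] [ 0.6282 -0.2638  0.3211]
1.0118894959365026 [ 2.20448468e-03 -4.53337552e-04 -9.99997467e-01]
```

View pics/w5.png

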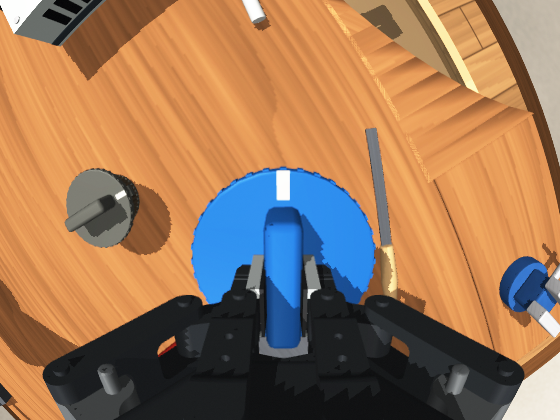

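```bash
python3 - <<'E'
from h import *
import pickle
f=pickle.load(open("w5.pkl","rb"));T=np.array([.6281,-.2637,.3206]);y=1.0119
X=np.array([np.cos(y),np.sin(y)]);Y=np.array([np.sin(y),-np.cos(y)])
for n,p,z in [("rim",(283,168),.0605),("tick",(283.5,186),.0605),("tickin",(283.5,200),.0605),("left",(192,245),.0605),("right",(375,245),.0605),("barend",(284,207),.0925),("barL",(267,215),.0925),("barR",(301,215),.0925)]:
    P=atz(f,p,T[2]-.142+z,True)[:2]-T[:2];print(n,(P@X).round(4),(P@Y).round(4))
E
```

```text
rim 0.0484 -0.0008
tick 0.0397 -0.0005
tickin 0.0329 -0.0005
left 0.0095 -0.0475
right 0.0095 0.0464
barend 0.0374 -0.0004
barL 0.0343 -0.0069
barR 0.0343 0.0062
```

>>> {"api": "step_arm", "payload": {"commands": [[0.07,-0.05,0,0,0,-0.005,1],[0.15,-0.11,0,0,0,-0.01,1],[0.24,-0.18,0,0,0,-0.015,1],[0.33,-0.25,0,0,0,-0.02,1],[0.42,-0.32,0,0,0,-0.0231,1],[0.51,-0.39,0,0,0,-0.0231,1],[0.6,-0.46,0,0,0,-0.0231,1],[0.69,-0.52,0,0,0,-0.0231,1],[0.7268,-0.5486,0,0,0,-0.0231,1],[0.7268,-0.5486,0,0,0,-0.0231,1]]}}

```text
clock: 10.5
tcp_pos: [0.5876, 0.1926, 0.3205]
orientation: [2.626, 1.724, 0.003]
contact_force: [-0.1, -0.7, -3.2]
grip_width: 0.0145
```

>>> {"api": "step_arm", "payload": {"commands": [[-0.0056,0.004,0,0,0,0.001,1],[-0.0056,0.004,0.02,0,0,0.001,1],[-0.0056,0.004,0.05,0,0,0.001,1],[-0.0056,0.004,0.08,0,0,0.001,1],[-0.0056,0.004,0.09,0,0,0.001,1],[-0.0056,0.004,0.1,0,0,0.001,1],[-0.0056,0.004,0.105,0,0,0.001,1],[-0.0056,0.004,0.11,0,0,0.001,1],[-0.0056,0.004,0.11,0,0,0.001,1],[-0.0056,0.004,0.11,0,0,0.001,1]]}}

```text
clock: 11.75
tcp_pos: [0.5885, 0.1893, 0.2657]
orientation: [2.631, 1.715, 0.003]
contact_force: [-0.3, 0.7, -2.7]
grip_width: 0.0149
```

```bash
cat > s.py <<'E'
from h import *
o=readout.get_obs();M=R.from_rotvec(o["orientation"]).as_matrix()
print("F",o["contact_force"].round(1),"M",o["moment"].round(2),"p",(o["tcp_pos"]*1000).round(1),"yaw",np.arctan2(M[1,0],M[0,0]).round(4),"tilt",M[:2,2].round(4),"q7",o["joints"][6].round(2),o["grip_width"].round(4),o["clock"])
E
python3 s.py
```

```text
Traceback (most recent call last):
  File "s.py", line 3, in <module>
    print("F",o["contact_force"].round(1),"M",o["moment"].round(2),"p",(o["tcp_pos"]*1000).round(1),"yaw",np.arctan2(M[1,0],M[0,0]).round(4),"tilt",M[:2,2].round(4),"q7",o["joints"][6].round(2),o["grip_width"].round(4),o["clock"])
                                                                                                                                                                                                  ^^^^^^^^^^^^^^^^^^^^^
AttributeError: 'float' object has no attribute 'round'
```

>>> {"api": "step_arm", "payload": {"commands": [[0,0,0.01,0,0,0,1],[0,0,0.02,0,0,0,1],[0,0,0.028,0,0,0,1],[0,0,0.035,0,0,0,1],[0,0,0.041,0,0,0,1],[0,0,0.046,0,0,0,1],[0,0,0.05,0,0,0,1],[0,0,0.053,0,0,0,1],[0,0,0.053,0,0,0,1],[0,0,0.053,0,0,0,1]]}}

```text
clock: 13.0
tcp_pos: [0.5886, 0.1894, 0.2393]
orientation: [2.631, 1.715, 0.003]
contact_force: [0.9, 0.8, -3.2]
grip_width: 0.0147
```

```bash
sed -i 's/o\["grip_width"\].round(4)/round(o["grip_width"],4)/' s.py; python3 s.py
```

```text
F [ 0.9  0.8 -3.2] M [-0.05  0.05  0.06] p [588.6 189.4 239.3] yaw 1.1554 tilt [0.0022 0.0007] q7 -0.81 0.0147 13.0
```

>>> {"api": "step_arm", "payload": {"commands": [[0,0,0.001,0,0,0,1],[0,0,0.002,0,0,0,1],[0,0,0.003,0,0,0,1],[0,0,0.004,0,0,0,1],[0,0,0.005,0,0,0,1],[0,0,0.006,0,0,0,1],[0,0,0.007,0,0,0,1],[0,0,0.008,0,0,0,1],[0,0,0.009,0,0,0,1],[0,0,0.009,0,0,0,1]]}}

```text
clock: 14.25
tcp_pos: [0.5886, 0.1893, 0.2348]
orientation: [2.631, 1.715, 0.003]
contact_force: [0.6, -0.3, -3.7]
grip_width: 0.0148
```

```bash
python3 s.py
```

```text
F [ 0.6 -0.3 -3.7] M [ 0.01 -0.    0.02] p [588.6 189.3 234.8] yaw 1.1554 tilt [0.0021 0.0007] q7 -0.81 0.0148 14.25
```

>>> {"api": "step_arm", "payload": {"commands": [[0,0,0.0015,0,0,0,1],[0,0,0.003,0,0,0,1],[0,0,0.0045,0,0,0,1],[0,0,0.006,0,0,0,1],[0,0,0.0075,0,0,0,1],[0,0,0.009,0,0,0,1],[0,0,0.01,0,0,0,1],[0,0,0.011,0,0,0,1],[0,0,0.011,0,0,0,1],[0,0,0.011,0,0,0,1]]}}

```text
clock: 15.5
tcp_pos: [0.5887, 0.1894, 0.2294]
orientation: [2.631, 1.715, 0.004]
contact_force: [-2.1, -1.1, 4.2]
grip_width: 0.0147
```

```bash
python3 s.py
```

```text
F [-2.1 -1.1  4.2] M [-0.15  0.59  0.07] p [588.7 189.4 229.4] yaw 1.1555 tilt [0.0022 0.0008] q7 -0.81 0.0147 15.5
```

>>> {"api": "step_arm", "payload": {"commands": [[0,0,0.0015,0,0,0,1],[0,0,0.003,0,0,0,1],[0,0,0.005,0,0,0,1],[0,0,0.007,0,0,0,1],[0,0,0.009,0,0,0,1],[0,0,0.011,0,0,0,1],[0,0,0.013,0,0,0,1],[0,0,0.0145,0,0,0,1],[0,0,0.0155,0,0,0,1],[0,0,0.0155,0,0,0,1]]}}

```text
clock: 16.75
tcp_pos: [0.5888, 0.1895, 0.2221]
orientation: [2.631, 1.715, 0.004]
contact_force: [-3.4, -0.7, 9.1]
grip_width: 0.0148
```

```bash
python3 s.py
```

```text
F [-3.4 -0.7  9.1] M [-0.31  0.89  0.01] p [588.8 189.5 222.1] yaw 1.1554 tilt [0.0024 0.001 ] q7 -0.81 0.0148 16.75
```

>>> {"api": "step_arm", "payload": {"commands": [[-0.0002,-0.0005,0.0005,0,0,0,1],[-0.0004,-0.0009,0.001,0,0,0,1],[-0.0004,-0.0009,0.0015,0,0,0,1],[-0.0004,-0.0009,0.002,0,0,0,1],[-0.0004,-0.0009,0.0025,0,0,0,1],[-0.0004,-0.0009,0.0028,0,0,0,1],[-0.0004,-0.0009,0.0028,0,0,0,1],[-0.0004,-0.0009,0.0028,0,0,0,1],[-0.0004,-0.0009,0.0028,0,0,0,1],[-0.0004,-0.0009,0.0028,0,0,0,1]]}}

```text
clock: 18.0
tcp_pos: [0.5886, 0.1894, 0.2215]
orientation: [2.631, 1.715, 0.006]
contact_force: [-2.8, -1.2, 9.5]
grip_width: 0.0143
```

```bash
python3 s.py
```

```text
F [-2.8 -1.2  9.5] M [-0.34  0.83  0.03] p [588.6 189.4 221.5] yaw 1.1552 tilt [0.0034 0.0012] q7 -0.81 0.0143 18.0
```

>>> {"api": "step_arm", "payload": {"commands": [[-0.0004,-0.0008,0.0013,0,0,0.004,1],[-0.0004,-0.0008,0.0013,0,0,0.008,1],[-0.0004,-0.0008,0.0013,0,0,0.012,1],[-0.0004,-0.0008,0.0013,0,0,0.016,1],[-0.0004,-0.0008,0.0013,0,0,0.02,1],[-0.0004,-0.0008,0.0013,0,0,0.024,1],[-0.0004,-0.0008,0.0013,0,0,0.028,1],[-0.0004,-0.0008,0.0013,0,0,0.032,1],[-0.0004,-0.0008,0.0013,0,0,0.036,1],[-0.0004,-0.0008,0.0013,0,0,0.036,1]]}}

```text
clock: 19.25
tcp_pos: [0.5893, 0.1899, 0.2218]
orientation: [2.808, 1.407, 0.011]
contact_force: [-0.4, -0.6, 6.9]
grip_width: 0.0147
```

```bash
python3 s.py
```

```text
F [-0.4 -0.6  6.9] M [0.   0.36 0.09] p [589.3 189.9 221.8] yaw 0.9291 tilt [0.0063 0.0023] q7 -1.01 0.0147 19.25
```

```bash
python3 - <<'E'
from h import *
f=grab_frame("wrist");g=grab_frame("side")
save("w6",np.hstack([f["img"][20:420,80:480],cv2.resize(g["img"][190:310,140:260],(400,400),interpolation=2)]))
im=f["img"].astype(int);m=(im.min(2)>190);m[:160]=0;m[215:]=0;m[:,:255]=0;m[:,310:]=0
ys,xs=np.nonzero(m);print(xs.mean(),ys.mean(),len(xs))
E
```

```text
282.55523255813955 185.08139534883722 344
```

View pics/w6.png

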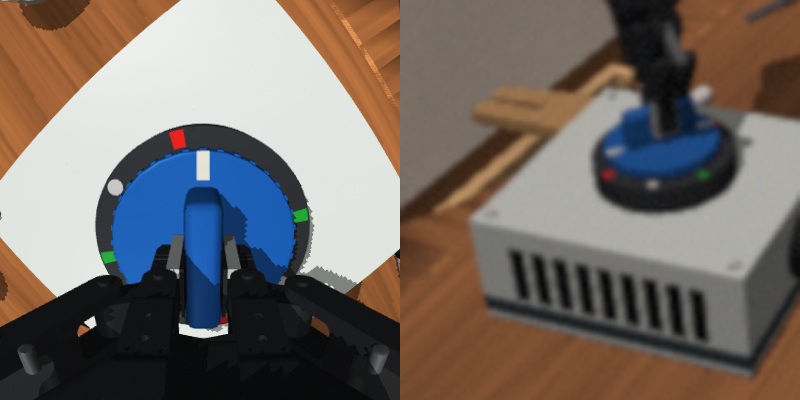

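>>> {"api": "step_arm", "payload": {"commands": [[0,0,0.0015,0.0006,-0.0009,0.012,1],[0,0,0.0015,0.0006,-0.0009,0.024,1],[0,0,0.0015,0.0006,-0.0009,0.036,1],[0,0,0.0015,0.0006,-0.0009,0.048,1],[0,0,0.0015,0.0006,-0.0009,0.06,1],[0,0,0.0015,0.0006,-0.0009,0.072,1],[0,0,0.0015,0.0006,-0.0009,0.084,1],[0,0,0.0015,0.0006,-0.0009,0.096,1],[0,0,0.0015,0.0006,-0.0009,0.108,1],[0,0,0.0015,0.0006,-0.0009,0.11,1]]}}

```text
clock: 20.6
tcp_pos: [0.5902, 0.1903, 0.2219]
orientation: [-3.117, -0.372, -0.004]
contact_force: [-1.3, -0.8, 7.5]
grip_width: 0.0141
```

```bash
python3 s.py
```

```text
F [-1.3 -0.8  7.5] M [-0.15  0.34  0.15] p [590.2 190.3 221.9] yaw 0.2377 tilt [0.0022 0.0031] q7 -1.62 0.0141 20.6
```

>>> {"api": "step_arm", "payload": {"commands": [[-0.001,-0.0002,0.0018,-0.0003,-0.0004,0.012,1],[-0.002,-0.0005,0.0018,-0.0003,-0.0004,0.024,1],[-0.002,-0.0005,0.0018,-0.0003,-0.0004,0.036,1],[-0.002,-0.0005,0.0018,-0.0003,-0.0004,0.048,1],[-0.002,-0.0005,0.0018,-0.0003,-0.0004,0.06,1],[-0.002,-0.0005,0.0018,-0.0003,-0.0004,0.072,1],[-0.002,-0.0005,0.0018,-0.0003,-0.0004,0.084,1],[-0.002,-0.0005,0.0018,-0.0003,-0.0004,0.094,1],[-0.002,-0.0005,0.0018,-0.0003,-0.0004,0.1,1],[-0.002,-0.0005,0.0018,-0.0003,-0.0004,0.1045,1]]}}

```text
clock: 21.85
tcp_pos: [0.5905, 0.1908, 0.2221]
orientation: [-3.07, 0.653, -0.004]
contact_force: [-1.2, 0.6, 7.9]
grip_width: 0.0146
```

```bash
python3 s.py
```

```text
F [-1.2  0.6  7.9] M [-0.06  0.22  0.11] p [590.5 190.8 222.1] yaw -0.4193 tilt [0.003  0.0024] q7 -2.19 0.0146 21.85
```

>>> {"api": "step_arm", "payload": {"commands": [[0,0,0.001,0,0,0.001,1],[0,0,0.0005,0,0,0.0015,1],[0,0,-0.0005,0,0,0.0015,1],[0,0,-0.0015,0,0,0.0015,1],[0,0,-0.0025,0,0,0.0015,1],[0,0,-0.0035,0,0,0.0015,1],[0,0,-0.0045,0,0,0.0015,1],[0,0,-0.0055,0,0,0.0015,1],[0,0,-0.006,0,0,0.0015,1],[0,0,-0.006,0,0,0.0015,1]]}}

```text
clock: 23.1
tcp_pos: [0.5906, 0.1909, 0.2249]
orientation: [-3.067, 0.667, -0.004]
contact_force: [-0.3, 0.2, 0.8]
grip_width: 0.0148
```

```bash
python3 s.py
```

```text
F [-0.3  0.2  0.8] M [-0.05  0.13  0.1 ] p [590.6 190.9 224.9] yaw -0.4285 tilt [0.0033 0.0023] q7 -2.2 0.0148 23.1
```

>>> {"api": "step_arm", "payload": {"commands": [[0,0,0,0,0,0,0.6],[0,0,0,0,0,0,0.3],[0,0,0,0,0,0,0],[0,0,0,0,0,0,-0.3],[0,0,0,0,0,0,-0.3],[0,0,-0.02,0,0,0,-0.3],[0,0,-0.06,0,0,0,-0.3],[0,0,-0.12,0,0,0,-0.3],[0,0,-0.18,0,0,0,-0.3],[0,0,-0.2,0,0,0,-0.3]]}}

```text
clock: 24.35
tcp_pos: [0.5911, 0.1907, 0.3275]
orientation: [-3.064, 0.667, -0.009]
contact_force: [-0.8, -0.5, 0.0]
grip_width: 0.0552
```

>>> {"api": "step_arm", "payload": {"commands": [[-0.06,0,-0.02,0,0,0,-0.3],[-0.136,0,-0.02,0,0,0,-0.3],[-0.136,0,-0.02,0,0,0,-0.3],[-0.136,0,-0.02,0,0,0,-0.3],[-0.136,0,-0.02,0,0,0,-0.3],[-0.136,0,-0.02,0,0,0,-0.3],[-0.136,0,-0.02,0,0,0,-0.3],[-0.136,0,-0.02,0,0,0,-0.3],[-0.136,0,-0.02,0,0,0,-0.3],[-0.136,0,-0.02,0,0,0,-0.3]]}}

```text
clock: 25.6
tcp_pos: [0.5292, 0.2189, 0.3372]
orientation: [-3.064, 0.667, -0.009]
contact_force: [1.2, -0.2, -0.2]
grip_width: 0.0556
```

```bash
python3 s.py; python3 m.py w7; python3 - <<'E'
from h import *
import pickle
f=pickle.load(open("w7.pkl","rb"))
h=cv2.cvtColor(f["img"],cv2.COLOR_RGB2HSV);im=f["img"].astype(int)
m0=(abs(h[...,0].astype(int)-60)<15)&(h[...,1]>150)&(h[...,2]>80)
m1=((h[...,0]<6)|(h[...,0]>174))&(h[...,1]>200)&(h[...,2]>120)
for n,m,z in[("green",m0,.129),("red",m1,.129)]:
  k,l,st,c=cv2.connectedComponentsWithStats(m.astype(np.uint8))
  for i in range(1,k):
    if st[i,4]>15: print(n,st[i,4],c[i].round(1),atz(f,c[i],z,True).round(4))
save("w7",f["img"])
s=grab_frame("side");sc=grab_frame("scene")
save("end",np.hstack([sc["img"],s["img"]]),0.714)
E
```

```text
F [ 1.2 -0.2 -0.2] M [-0.06 -0.03  0.  ] p [529.2 218.9 337.2] yaw -0.4286 tilt [0.0069 0.004 ] q7 -2.36 0.0556 25.6
fresh_bar [([284.2, 129.0], 0.93, array([0.59  , 0.1912, 0.0765]))]
fresh_mid [([287.5, 130.5], 0.7, array([0.5869, 0.1887, 0.046 ]))]
blue [  225    70   120   117 10574] [284.4 128.5] [0.5903 0.1909 0.0605]
0.0539 [-0.86  0.29  0.45  1.8  -0.14  1.08 -2.36]
green 57 [285.6  66.1] [0.6392 0.1671 0.129 ]
green 82 [287.3 193.2] [0.538  0.2117 0.129 ]
red 64 [350.1 130.9] [0.5658 0.1397 0.129 ]
red 52 [221.6 132.5] [0.6104 0.2409 0.129 ]
red 94 [234.2 328.1] [0.4316 0.3203 0.129 ]
red 43 [224.7 346.3] [0.4137 0.3421 0.129 ]
```

View pics/w7.png

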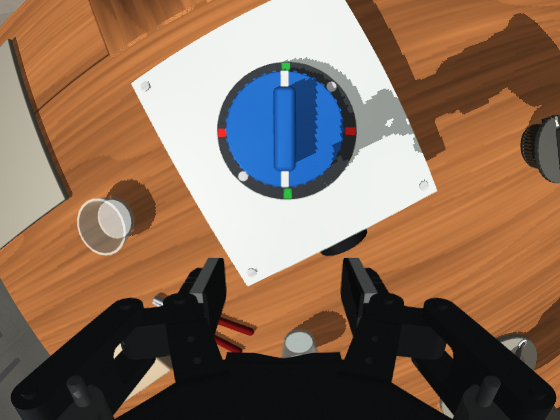

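View pics/end.png

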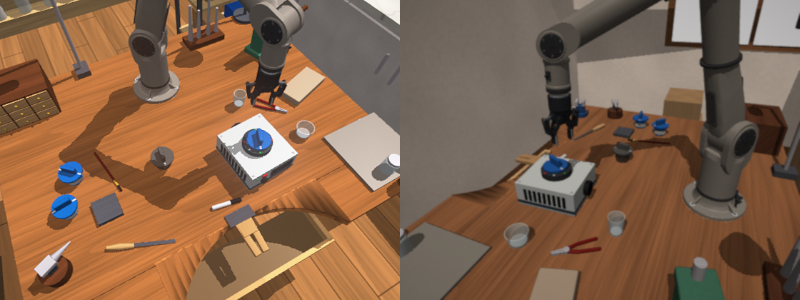

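The ticks at (285,78) and (285,179) line up with the green lock marks at (286,66) and (288,193) to within about 1°. The other objects look undisturbed and the gripper is clear.

```bash
python3 -c "
from bench import r
print(r.hand_in())"
```

```text
the job is handed in; nothing more can be done
None
```

I fitted the fresh cartridge, the one farthest to the robot's left, into the collar and handed the job in at about 26 s. I pushed it down on the spring, turned it about 91° clockwise, let it rise and released it.

**Force:** at the end of each move the upward force matched the stated spring, about 9.5 N at most. Nothing suggested the lugs were forced.

**Lock:** easing the arm up about 3 mm brought the force down to 0.8 N, where the spring alone would have pushed with 6.6 N. That means the ledge was carrying the cartridge at about the locked height.

**Last pictures:** the cap ticks lined up with the green lock marks to within about 1°. The gripper was clear, and the grey cartridge and the other things looked unmoved.

**Disagreements:**
- The held cartridge sat about 2 mm off in x (0.590 against the 0.588 I had measured for the collar), within the play of the bore.
- Measured from two wrist views, the bar's height came out about 10 mm high and the cap's about 7 mm low. I used the stated heights instead, and the contact forces agreed with them.
- I did not measure the final locked height from two views.

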